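# Push the brass-headed return pins home

### The job

Two of the five pins standing in the mould plate have brass heads: with the fingertips, gently push both of these down, one after the other, until each is fully home with its head resting on its bush, then withdraw. Do not pinch or pull the pins, leave the three dark steel pins as they stand, and do not disturb the loose cores, plug gauge, cup or screwdriver.

Things in the scene. Friction and masses are not known exactly. Their poses are not given: they have to be found in the camera images.
- plate: aluminium mould plate, 180 mm (its x) by 300 mm (its y) by 50 mm high, fixed to the bench, with two open round cavities 80 mm across and 30 mm deep centred at y = +78 and -78 mm. Origin: centre of its underside; z up. Five pins stand in its upper face, at (x, y) = (65, 125), (65, -125), (-65, 125), (-65, -125) and (0, 0) mm; which pin is at which place varies
- brass_a_bush: fixed round steel bush of this brass-headed pin, 28 mm across, its flange 4 mm high on the plate's upper face, with the pin in it. Origin: on the pin's axis, at the plate's upper face; z up
- brass_a_top (a point): centre of the flat top of the head of a pin with a bright brass (golden) head (24 mm across, 6 mm thick, on a 14 mm shank), upright in its bush. Fully home, the head's underside rests on the bush and this point is 10 mm above the plate's upper face (60 mm above the bench)
- brass_a (a joint): how far this brass-headed pin is pushed down, m: 0 = fully up, 0.016 = fully home, on a hard stop; starts at 0.002 to 0.006. The pin slides straight down against a steady friction of about 3 N and stays where it is left (no spring)
- brass_b_bush: fixed round steel bush of this brass-headed pin, 28 mm across, its flange 4 mm high on the plate's upper face, with the pin in it. Origin: on the pin's axis, at the plate's upper face; z up
- brass_b_top (a point): centre of the flat top of the head of a pin with a bright brass (golden) head (24 mm across, 6 mm thick, on a 14 mm shank), upright in its bush. Fully home, the head's underside rests on the bush and this point is 10 mm above the plate's upper face (60 mm above the bench)
- brass_b (a joint): how far this brass-headed pin is pushed down, m: 0 = fully up, 0.016 = fully home, on a hard stop; starts at 0.002 to 0.006. The pin slides straight down against a steady friction of about 3 N and stays where it is left (no spring)
- steel_a_top (a point): centre of the flat top of the head of a pin with a dark steel head (24 mm across, 6 mm thick, on a 14 mm shank), upright in its bush. Stands 20 to 24 mm above the plate's upper face; to be left as it is
- steel_b_top (a point): centre of the flat top of the head of a pin with a dark steel head (24 mm across, 6 mm thick, on a 14 mm shank), upright in its bush. Stands 20 to 24 mm above the plate's upper face; to be left as it is
- steel_c_top (a point): centre of the flat top of the head of a pin with a dark steel head (24 mm across, 6 mm thick, on a 14 mm shank), upright in its bush. Stands 20 to 24 mm above the plate's upper face; to be left as it is
- core_a: loose turned steel mould core standing upright on the bench near the plate's left end, 56 mm across (foot 68 mm), 110 mm high, about 2 kg; not to be moved. Origin: centre of its underside
- core_b: loose turned steel mould core standing upright on the bench near the plate's right end, 56 mm across (foot 68 mm), 110 mm high, about 2 kg; not to be moved. Origin: centre of its underside
- plug: loose plug gauge standing upright on the plate between the cavities, towards the far edge: blue grip 22 mm across, steel end, 40 mm high; not to be moved. Origin: centre of its underside
- cup: loose white paper cup, 72 mm across the mouth, 85 mm high, on the right of the bench; not to be moved. Origin: centre of its underside
- screwdriver: loose screwdriver with a blue handle, 190 mm long, lying on the right of the bench; not to be moved. Origin: under its middle

How it is judged:
By the outcome, as a careful person would: the job done as asked, in the order asked, and still so for the second after the job is handed in, with the robot touching nothing.
It also fails if it takes over 35 s, if anything falls off the work surface, if the arm or the gripper's body presses on something with over 40 N, if the wrist force passes 120 N, or if a joint passes its speed limit or range.

### The arm

A 6-joint arm with a two-finger parallel gripper is mounted at the origin on the work surface. World frame = base frame: x ahead of the robot, y to its left, z up, the work surface at z = 0. Lengths are in m, angles in rad, forces in N, time in s.
With the tool pointing down it reaches from about 0.35 to 0.875 m from the base axis. Payload 15.5 kg.
Tool frame: the origin (TCP) lies at the very end of the fingers, on their centre line; the grasp point (between the pads) lies 19 mm behind it; x points along the fingers, y is the direction in which the jaws open and shut, and the axes are right-handed (so a half turn about x gives the same grasp; the last joint's range is limited). The gripper opens to 85 mm and grips with 20 to 120 N. Pads are 22 mm wide; open, the fingers measure 114 mm over their backs; the gripper's body (76 mm by 85 mm) begins 54 mm behind the grasp point. The pads swing forward as they close: fully open they stand 13 mm farther back than shut.
Start: joints at [-1.359, 0.494, 1.345, -0, 1.302, -0.096], TCP at [0.189, -0.596, 0.231] pointing down, gripper open.
Joint ranges: [-2.91, 2.91], [-0.82, 2.16], [0.22, 2.67], [-1.22, 4.37], [0.12, 2.79], [-3.08, 3.08]. Speed limits (rad/s): [1.89, 1.89, 2.57, 3.01, 3.01, 3.01].

### API

Orientations are given as a unit quaternion [x, y, z, w].
In Python, from workcell import telemetry, eyes, arm gives the robot as it stands.
- The arm moves only by the tool arm_command, never from a script. Its argument "targets" is a list of rows, each a list of 2 entries, a list of its own where there are three numbers: the shift along the world's x, y, z in m, then the turn about the world's z in rad. In form: [[[dx, dy, dz], twist], ...]. A call has exactly 8 rows; each row is the pose to reach, as a shift and turn from the pose commanded when the call began; what a row does not reach only later rows make up. A row lasts 1/8 s, in which the tool goes at most 62.5 mm and 10.7 degrees, less where a joint would pass 70% of its speed; a pose out of reach is approached as far as the arm can. A call with a gripper value outside its range is refused whole. "jaw" is the opening, from 0 (shut) to 1 (fully open), set as the call begins (left out, the last holds). The fingers move at their own pace and stop on an object; the grip force is fixed at half the most. Time passes only in rows, so rows that repeat a pose let the fingers close, or fill a call up. It gives the time, the measured TCP pose, the force and the opening at its end, in the units of the state.
- telemetry.read_state(): the state, without advancing time (a new reading comes with each control period).
- eyes.get_image(name): name is "side" or "top" or "wrist"; returns (picture, depth): 420x560x3 uint8, red, green, blue; 420x560 float32, m along the optical axis (not along the pixel's ray), 0 where there is no reading.
- eyes.camera_model(name): a dict with "camera_matrix" (3x3 intrinsics, pixels), "view" (4x4, takes a point from world to camera coordinates). Camera axes: x right, y up, looking along -z (the intrinsics and any distortion apply to the point x, -y, -z); pixel columns grow to the right and rows downward; lengths in m; the calibration is good to about 2 mm. A picture is of the moment at which its call begins: read the wrist's pose just before it. camera_model takes no time and is no camera call; for the wrist camera it gives the pose at the moment of the call.
- arm.hand_in(): hands the job in, once; it reports no verdict.
The state is a dict: "time_s": time; "q": joint angles; "qvel": joint speeds; "effort": joint torques, N m; "ee_pos": TCP position; "eef_rot": TCP orientation; "force": force on the tool from outside, world axes, zero at the start; "ft_torque": the same for the moment, N m; "opening": opening from 0.0 (shut) to 1.0 (fully open).
Only numpy, scipy, OpenCV 4.12 (cv2) and the standard library are available. Lean on these libraries where they do the work, as an engineer would, in place of code of your own. Each camera call takes 0.05 s, during which the arm holds its last target. There are 200 camera calls.

## Working session

There is one attempt and no reset: what is moved stays moved. The work goes in short steps, Python scripts to look and compute and a tool call to move; the robot and the scene stay as the last step left them, time stands still between calls to the robot, and variables do not carry over. Pictures are saved under pics/ and viewed, about 8 in all and at most 12, crops included, and the job is handed in when it is done.

Besides the shell and the picture viewer there is one more tool, called after "Emit:" in YAML: its name, and indented under it one key for each argument. arm_command: Moves the arm, as the interface text tells. Its arguments: {"type":"object","properties":{"targets":{"type":"array","items":{"type":"array"}},"jaw":{"type":"number"}},"required":["targets"]}

```bash
mkdir -p pics
cat > h.py <<'E'
import numpy as np, cv2
from workcell import telemetry, eyes, arm
def grab(n,fn):
    m=eyes.camera_model(n); p,d=eyes.get_image(n)
    cv2.imwrite(f'pics/{fn}.png',p[:,:,::-1]); np.savez(f'pics/{fn}.npz',p=p,d=d,K=m['camera_matrix'],V=m['view']); return p,d,m
def cloud(d,K,V):
    v,u=np.mgrid[:d.shape[0],:d.shape[1]]
    c=np.stack([(u-K[0,2])/K[0,0]*d,-(v-K[1,2])/K[1,1]*d,-d,np.ones_like(d)],-1)
    return (c@np.linalg.inv(V).T)[...,:3]
E
python3 - <<'E'
from h import *
for n in('top','side'):
    p,d,m=grab(n,n+'0'); print(n,{k:v for k,v in m.items() if k!='view'})
print(telemetry.read_state())
a=cv2.imread('pics/top0.png');b=cv2.imread('pics/side0.png')
E
```

```text
top {'camera_matrix': array([[499.73194564,   0.        , 282.85361298],
       [  0.        , 499.73194564, 200.74245623],
       [  0.        ,   0.        ,   1.        ]])}
side {'camera_matrix': array([[503.99977594,   0.        , 279.72971322],
       [  0.        , 503.99977594, 206.55043588],
       [  0.        ,   0.        ,   1.        ]])}
{'time_s': 0.1, 'q': array([-1.35852640e+00,  4.94128562e-01,  1.34603135e+00, -1.45822759e-05,
        1.30249426e+00, -9.55016055e-02]), 'qvel': array([ 0.00082811, -0.00228942, -0.00211691,  0.00178951, -0.00071767,
       -0.00075972]), 'effort': array([-2.00295494e-04, -8.83590460e+01, -3.84561288e+01, -1.15549910e-04,
        5.28420365e-03,  3.32276090e-05]), 'ee_pos': array([ 0.18926838, -0.59533583,  0.23076802]), 'eef_rot': array([-0.69872368, -0.10876043,  0.69877741, -0.10801167]), 'force': array([ 0.40401106, -1.37567386,  0.43465476]), 'ft_torque': array([-0.02841111,  0.0949289 , -0.03062138]), 'opening': 1.0080246078377024}
```

View pics/top0.png

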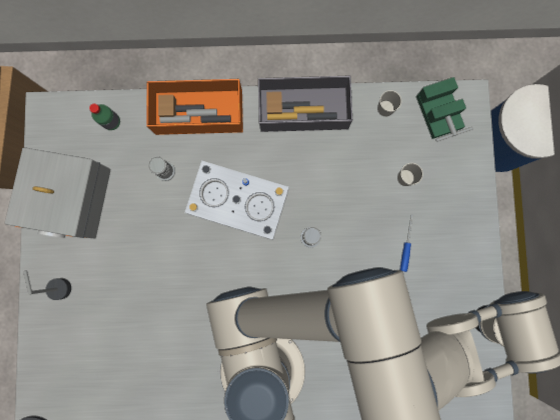

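View pics/side0.png

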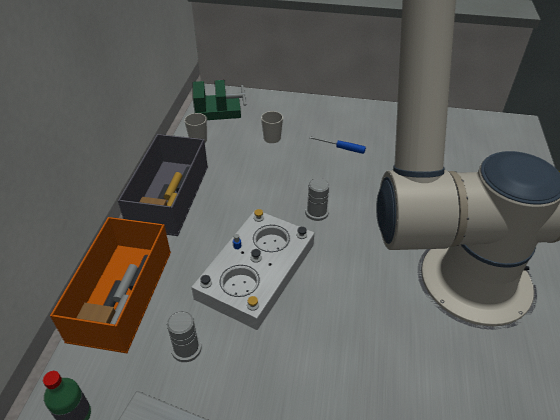

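The top view shows brass heads at about (279,192) and (194,207) and steel heads at (206,169), (236,199) and (267,230). The cores are at (161,169) and (312,236), and the plug is at (245,182). The side view agrees. Next I'll turn these into positions.

Run:
```python
from h import *
for n in('top0','side0'):
    z=np.load(f'pics/{n}.npz');p,d=z['p'],z['d'];W=cloud(d,z['K'],z['V'])
    hsv=cv2.cvtColor(p,cv2.COLOR_RGB2HSV)
    M=((hsv[...,0]>12)&(hsv[...,0]<30)&(hsv[...,1]>120)&(hsv[...,2]>90)&(W[...,2]>.04)&(W[...,2]<.09)).astype('uint8')
    k,l,s,c=cv2.connectedComponentsWithStats(M)
    for i in range(1,k):
        if s[i,4]>5:
            w=W[l==i]; top=w[w[:,2]>np.median(w[:,2])-.004]; print(n,s[i,4],c[i].round(1),top.mean(0).round(4),np.median(w[:,2]).round(4),w[:,2].max().round(4))
    if n=='top0':
        for nm,(u,v) in dict(s1=(206,169),s2=(236,199),s3=(267,230),plug=(245,182),cA=(158,163),cB=(312,236)).items(): print(nm,W[v,u].round(3))
```

```text
top0 15 [166.   95.1] [0.9071 0.2961 0.0616] 0.0608 0.0659
top0 78 [308.9 107.9] [ 0.8551 -0.1793  0.043 ] 0.0426 0.0505
top0 33 [277.8 115.5] [ 0.8319 -0.0748  0.0428] 0.042 0.049
top0 26 [290.  114.4] [ 0.8343 -0.1153  0.0439] 0.0434 0.052
top0 8 [268.9 115.6] [ 0.8324 -0.0449  0.043 ] 0.0427 0.0477
top0 27 [278.8 190.7] [ 0.5733 -0.0705  0.0757] 0.0747 0.0828
top0 28 [192.8 206.5] [0.5308 0.2066 0.0711] 0.0695 0.0787
s1 [0.653 0.163 0.07 ]
s2 [0.552 0.067 0.074]
s3 [ 0.449 -0.03   0.072]
plug [0.604 0.036 0.085]
cA [0.67  0.31  0.105]
cB [ 0.425 -0.171  0.111]
side0 10 [176.5 173.9] [ 0.8529 -0.2113  0.0417] 0.0412 0.045
side0 20 [172.  183.8] [ 0.8521 -0.1668  0.0417] 0.0411 0.0456
side0 12 [167.7 192.6] [ 0.852  -0.1285  0.0414] 0.0409 0.0447
side0 6 [173.2 194.2] [ 0.8345 -0.125   0.0414] 0.041 0.0438
side0 127 [152.3 200.5] [ 0.8746 -0.0727  0.0585] 0.0583 0.064
side0 14 [170.1 201.4] [ 0.8333 -0.0944  0.0416] 0.0416 0.0442
side0 41 [258.3 211.8] [ 0.5739 -0.0671  0.073 ] 0.0732 0.0757
side0 65 [252.3 300.1] [0.5309 0.2115 0.071 ] 0.0709 0.0749
side0 486 [ 94.4 312.2] [0.8753 0.2974 0.0591] 0.059 0.0639
```

Emit:
arm_command:
  targets:
    - [[0.02, 0.03, 0], 0]
    - [[0.05, 0.07, 0], 0]
    - [[0.08, 0.11, 0], 0]
    - [[0.11, 0.15, 0], 0]
    - [[0.14, 0.19, 0], 0]
    - [[0.17, 0.23, 0], 0]
    - [[0.2, 0.27, 0], 0]
    - [[0.23, 0.31, 0], 0]
  jaw: 0

```text
time_s: 1.1
ee_pos: [0.4201, -0.2842, 0.2312]
eef_rot: [-0.699, -0.108, 0.699, -0.108]
force: [0.1, 0.1, -0.4]
opening: -0.003
```

Emit:
arm_command:
  targets:
    - [[0.03, 0.04, -0.01], 0]
    - [[0.06, 0.08, -0.02], 0]
    - [[0.09, 0.12, -0.03], 0]
    - [[0.11, 0.16, -0.04], 0]
    - [[0.135, 0.19, -0.05], 0]
    - [[0.145, 0.21, -0.055], 0]
    - [[0.155, 0.216, -0.06], 0]
    - [[0.155, 0.216, -0.06], 0]

```text
time_s: 2.1
ee_pos: [0.5746, -0.0698, 0.1708]
eef_rot: [-0.699, -0.109, 0.699, -0.109]
force: [0.2, -0.7, 0.1]
opening: -0.005
```

Run:
```python
from h import *
s=telemetry.read_state();print(s['time_s'],s['ee_pos'],s['force'],s['opening'],s['eef_rot'])
p,d,m=grab('wrist','w1');W=cloud(d,m['camera_matrix'],m['view'])
hsv=cv2.cvtColor(p,cv2.COLOR_RGB2HSV)
M=((hsv[...,0]>12)&(hsv[...,0]<30)&(hsv[...,1]>110)&(hsv[...,2]>80)&(W[...,2]>.04)&(W[...,2]<.1)).astype('uint8')
k,l,t,c=cv2.connectedComponentsWithStats(M)
for i in range(1,k):
    if t[i,4]>30:
        w=W[l==i];z=np.median(w[:,2]);w=w[abs(w[:,2]-z)<.003];print(t[i],c[i],w.mean(0).round(4),((w.max(0)+w.min(0))/2).round(4),np.ptp(w,0).round(4))
```

```text
2.1 [ 0.57456392 -0.06982966  0.1708275 ] [ 0.19099225 -0.66497285  0.0642313 ] -0.00494691577629214 [-0.69853694 -0.10856317  0.69891514 -0.10852561]
[267 196  30  30 702] [281.79059829 210.48575499] [ 0.5754 -0.0686  0.0732] [ 0.5752 -0.0686  0.0728] [0.022  0.0222 0.0049]
```

View pics/w1.png

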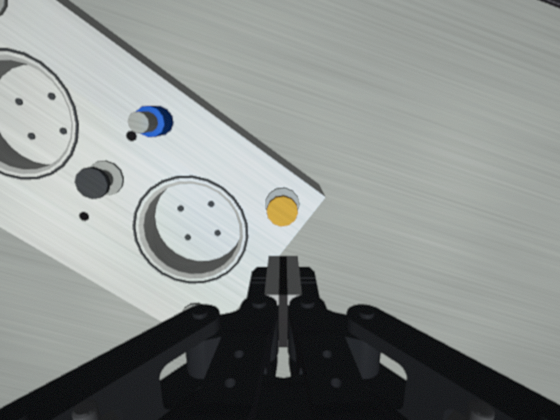

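The brass head is centred at pixel (282,210), 1.5 mm from the TCP in xy, with its top at z ≈ 0.073. I'll lower to just above it, then push slowly.

Emit:
arm_command:
  targets:
    - [[0.001, 0.001, -0.015], 0]
    - [[0.001, 0.001, -0.03], 0]
    - [[0.001, 0.001, -0.045], 0]
    - [[0.001, 0.001, -0.06], 0]
    - [[0.001, 0.001, -0.075], 0]
    - [[0.001, 0.001, -0.085], 0]
    - [[0.001, 0.001, -0.09], 0]
    - [[0.001, 0.001, -0.091], 0]

```text
time_s: 3.15
ee_pos: [0.5754, -0.0686, 0.0802]
eef_rot: [-0.699, -0.108, 0.699, -0.108]
force: [-0.1, 1.1, -0.5]
opening: 0.0
```

Emit:
arm_command:
  targets:
    - [[0, 0, -0.002], 0]
    - [[0, 0, -0.004], 0]
    - [[0, 0, -0.006], 0]
    - [[0, 0, -0.008], 0]
    - [[0, 0, -0.01], 0]
    - [[0, 0, -0.012], 0]
    - [[0, 0, -0.0135], 0]
    - [[0, 0, -0.015], 0]

```text
time_s: 4.15
ee_pos: [0.5754, -0.0687, 0.0652]
eef_rot: [0.699, 0.108, -0.699, 0.108]
force: [0.2, -0.9, 2.4]
opening: 0.002
```

Contact, at about 3 N of friction. I'll creep on to the stop.

Emit:
arm_command:
  targets:
    - [[0, 0, -0.001], 0]
    - [[0, 0, -0.002], 0]
    - [[0, 0, -0.003], 0]
    - [[0, 0, -0.0035], 0]
    - [[0, 0, -0.004], 0]
    - [[0, 0, -0.0045], 0]
    - [[0, 0, -0.005], 0]
    - [[0, 0, -0.005], 0]

```text
time_s: 5.15
ee_pos: [0.5754, -0.0686, 0.0602]
eef_rot: [-0.699, -0.108, 0.699, -0.108]
force: [1.8, -0.8, 1.0]
opening: 0.001
```

Emit:
arm_command:
  targets:
    - [[0, 0, -0.0002], 0]
    - [[0, 0, -0.0004], 0]
    - [[0, 0, -0.0006], 0]
    - [[0, 0, -0.0008], 0]
    - [[0, 0, -0.0008], 0]
    - [[0, 0, -0.0008], 0]
    - [[0, 0, -0.0008], 0]
    - [[0, 0, -0.0008], 0]

```text
time_s: 6.15
ee_pos: [0.5754, -0.0686, 0.06]
eef_rot: [0.699, 0.108, -0.699, 0.108]
force: [-1.7, 0.4, 11.2]
opening: -0.002
```

It's on its stop: TCP z = 0.0600 with 11 N. I'll raise, then go to the second pin.

Emit:
arm_command:
  targets:
    - [[0, 0, 0.01], 0]
    - [[0, 0, 0.03], 0]
    - [[0, 0, 0.06], 0]
    - [[0, 0, 0.09], 0]
    - [[0, 0.01, 0.11], 0]
    - [[-0.005, 0.03, 0.111], 0]
    - [[-0.01, 0.06, 0.111], 0]
    - [[-0.015, 0.1, 0.111], 0]

```text
time_s: 7.15
ee_pos: [0.5592, 0.0326, 0.1696]
eef_rot: [-0.698, -0.108, 0.699, -0.108]
force: [0.4, -0.1, -0.3]
opening: 0.001
```

Emit:
arm_command:
  targets:
    - [[-0.005, 0.04, 0], 0]
    - [[-0.011, 0.08, 0], 0]
    - [[-0.018, 0.12, 0], 0]
    - [[-0.023, 0.15, 0], 0]
    - [[-0.027, 0.17, 0], 0]
    - [[-0.029, 0.178, 0], 0]
    - [[-0.029, 0.178, 0], 0]
    - [[-0.029, 0.178, 0], 0]

```text
time_s: 8.15
ee_pos: [0.5315, 0.2086, 0.1704]
eef_rot: [-0.699, -0.108, 0.699, -0.108]
force: [0.2, -0.6, -0.2]
opening: 0.001
```

Run:
```python
from h import *
s=telemetry.read_state();print(s['time_s'],s['ee_pos'],s['force'])
p,d,m=grab('wrist','w2');W=cloud(d,m['camera_matrix'],m['view'])
hsv=cv2.cvtColor(p,cv2.COLOR_RGB2HSV)
M=((hsv[...,0]>12)&(hsv[...,0]<30)&(hsv[...,1]>110)&(hsv[...,2]>80)&(W[...,2]>.04)&(W[...,2]<.1)).astype('uint8')
k,l,t,c=cv2.connectedComponentsWithStats(M)
for i in range(1,k):
    if t[i,4]>30:
        w=W[l==i];z=np.median(w[:,2]);w=w[abs(w[:,2]-z)<.003];print(t[i],c[i],w.mean(0).round(4),((w.max(0)+w.min(0))/2).round(4),np.ptp(w,0).round(4))
```

```text
8.15 [0.53153249 0.20857474 0.17042542] [ 0.1711205  -0.60698511 -0.21283187]
[267 196  30  30 694] [281.60518732 210.42651297] [0.5319 0.2097 0.071 ] [0.5314 0.2097 0.0706] [0.0224 0.0224 0.0051]
```

View pics/w2.png

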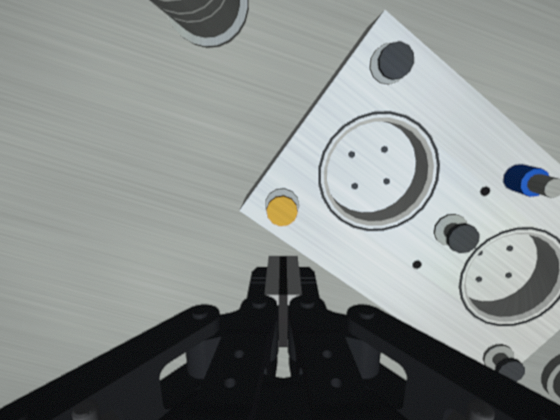

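The second brass head is at pixel (282,210), 1 mm from the TCP, with its top at z ≈ 0.071. I'll push it the same way.

Emit:
arm_command:
  targets:
    - [[0, 0.001, -0.015], 0]
    - [[0, 0.001, -0.03], 0]
    - [[0, 0.001, -0.045], 0]
    - [[0, 0.001, -0.06], 0]
    - [[0, 0.001, -0.075], 0]
    - [[0, 0.001, -0.085], 0]
    - [[0, 0.001, -0.09], 0]
    - [[0, 0.001, -0.091], 0]

```text
time_s: 9.2
ee_pos: [0.5314, 0.2104, 0.0793]
eef_rot: [-0.699, -0.108, 0.699, -0.108]
force: [-0.2, 0.5, 0.3]
opening: 0.002
```

Emit:
arm_command:
  targets:
    - [[0, 0, -0.002], 0]
    - [[0, 0, -0.004], 0]
    - [[0, 0, -0.006], 0]
    - [[0, 0, -0.008], 0]
    - [[0, 0, -0.01], 0]
    - [[0, 0, -0.012], 0]
    - [[0, 0, -0.0135], 0]
    - [[0, 0, -0.015], 0]

```text
time_s: 10.2
ee_pos: [0.5314, 0.2104, 0.0644]
eef_rot: [0.699, 0.108, -0.699, 0.108]
force: [0.2, 0.4, 1.6]
opening: 0.005
```

Emit:
arm_command:
  targets:
    - [[0, 0, -0.001], 0]
    - [[0, 0, -0.002], 0]
    - [[0, 0, -0.003], 0]
    - [[0, 0, -0.0035], 0]
    - [[0, 0, -0.004], 0]
    - [[0, 0, -0.0042], 0]
    - [[0, 0, -0.0044], 0]
    - [[0, 0, -0.0044], 0]

```text
time_s: 11.2
ee_pos: [0.5314, 0.2104, 0.0601]
eef_rot: [0.699, 0.108, -0.699, 0.108]
force: [0.8, 1.1, 1.2]
opening: 0.002
```

Emit:
arm_command:
  targets:
    - [[0, 0, -0.0002], 0]
    - [[0, 0, -0.0004], 0]
    - [[0, 0, -0.0006], 0]
    - [[0, 0, -0.0007], 0]
    - [[0, 0, -0.0007], 0]
    - [[0, 0, -0.0007], 0]
    - [[0, 0, -0.0007], 0]
    - [[0, 0, -0.0007], 0]

```text
time_s: 12.2
ee_pos: [0.5314, 0.2104, 0.06]
eef_rot: [0.699, 0.108, -0.699, 0.108]
force: [-2.8, -0.5, 13.8]
opening: -0.001
```

Also on its stop: z = 0.0600 with 14 N. Next I'll withdraw and check.

Emit:
arm_command:
  targets:
    - [[0, 0, 0.01], 0]
    - [[0, 0, 0.03], 0]
    - [[0, 0, 0.06], 0]
    - [[0, 0, 0.09], 0]
    - [[0, 0, 0.12], 0]
    - [[0, 0, 0.15], 0]
    - [[0, 0, 0.17], 0]
    - [[0, 0, 0.18], 0]

```text
time_s: 13.2
ee_pos: [0.5315, 0.2104, 0.2406]
eef_rot: [0.699, 0.108, -0.698, 0.108]
force: [0.3, -1.0, -1.0]
opening: -0.002
```

Emit:
arm_command:
  targets:
    - [[-0.01, -0.02, 0.01], 0]
    - [[-0.02, -0.04, 0.03], 0]
    - [[-0.04, -0.06, 0.05], 0]
    - [[-0.06, -0.09, 0.07], 0]
    - [[-0.08, -0.12, 0.09], 0]
    - [[-0.09, -0.135, 0.1], 0]
    - [[-0.09, -0.14, 0.1], 0]
    - [[-0.09, -0.14, 0.1], 0]

```text
time_s: 14.2
ee_pos: [0.4416, 0.0704, 0.3387]
eef_rot: [-0.698, -0.108, 0.699, -0.108]
force: [-0.1, 0.3, -0.6]
opening: 0.001
```

Run:
```python
from h import *
s=telemetry.read_state();print(s['time_s'],s['ee_pos'],s['force'])
for n in('wrist','side'):
    p,d,m=grab(n,n[0]+'3');W=cloud(d,m['camera_matrix'],m['view'])
    hsv=cv2.cvtColor(p,cv2.COLOR_RGB2HSV)
    M=((hsv[...,0]>12)&(hsv[...,0]<30)&(hsv[...,1]>110)&(hsv[...,2]>80)&(W[...,2]>.04)&(W[...,2]<.1)&(W[...,0]<.7)).astype('uint8')
    k,l,t,c=cv2.connectedComponentsWithStats(M)
    for i in range(1,k):
        if t[i,4]>10: w=W[l==i];print(n,t[i,4],c[i].round(),np.median(w,0).round(4))
    for nm,(x,y) in dict(s1=(.653,.163),s2=(.552,.068),s3=(.451,-.027),b1=(.5754,-.0686),b2=(.5315,.2097)).items():
        q=W[(np.hypot(W[...,0]-x,W[...,1]-y)<.008)&(W[...,2]<.1)][:,2]; print(n,nm,len(q),np.median(q).round(4) if len(q) else '')
cv2.imwrite('pics/both3.png',cv2.resize(np.vstack([cv2.imread('pics/w3.png'),cv2.imread('pics/s3.png')]),(400,600)))
```

```text
14.2 [0.44158718 0.07041888 0.33865698] [-0.05561813  0.29069137 -0.57742809]
wrist 327 [192.  61.] [0.531  0.209  0.0596]
wrist 301 [428.  99.] [ 0.5745 -0.0677  0.0596]
wrist s1 0 
wrist s2 167 0.0735
wrist s3 124 0.0711
wrist b1 151 0.0595
wrist b2 162 0.0596
side 42 [258. 216.] [ 0.5741 -0.0655  0.0594]
side 69 [252. 303.] [0.5308 0.2126 0.0597]
side s1 24 0.0689
side s2 30 0.0732
side s3 30 0.07
side b1 16 0.0596
side b2 34 0.0599
```

View pics/both3.png

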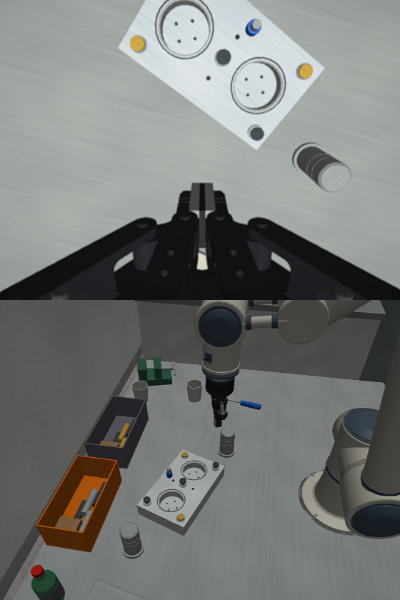

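The combined picture shows both brass heads down on their bushes, at about (138,43) and (305,71) in the wrist half, with tops at z ≈ 0.0596. The steel pins, plug, cores, cup and screwdriver look unmoved, and the arm is clear.

```bash
python3 -c "
from workcell import arm; print(arm.hand_in())"
```

```text
the job is handed in; nothing more can be done
None
```

Both brass-headed pins are fully home and the job is handed in. I pushed them one after the other with the closed fingertips, the right-hand one first, then withdrew upward.

- **Stops:** each pin came to rest on its hard stop with the fingertips at z = 0.0600 m, the stated home height. The last readings were 11 N on the first pin and 14 N on the second.
- **Depth check:** afterwards the wrist and side cameras put both brass tops at 59.4–59.9 mm, against the 60 mm target and within the 2 mm calibration.
- **Steel pins:** all three still stand at about 69–74 mm, in line with the first readings of 70–74 mm. The far-left one was out of the last wrist view, so only the side camera checked it.
- **Loose items:** the cores, plug gauge, cup and screwdriver look undisturbed. I judged this from the pictures and did not re-measure their positions.

The last move ended at 14.2 s on the robot's clock, against the 35 s limit. No check failed.

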